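Stand a slumped binder back in its row and close the bookend up to it

TASK

The last binder of the row on the desk has slumped over onto the bookend. With your fingertips push it back up until it stands upright in the row again, and only then slide the bookend along the desk until it holds the binder snugly and squarely against the row. Push only: do not lift or carry anything, keep the other binders standing where they are, and leave the mug, calculator and stapler alone.

Things in the scene. Friction and masses are not known exactly. Their poses are not given: they have to be found in the camera images.
- slumped: slumped last binder, 180 mm deep (x), 45 thick (y), 215 tall (z), 0.3 to 0.6 kg; origin: centre of underside, spine at -x. It leans 27 to 35 deg to its +y on its foot's +y lower edge; its +y cover lies on the bookend's top edge and overhangs past it. Stood up in place it is 2 to 12 mm from binder3. Within 12 deg of vertical it drops upright by itself and stands freely
- binder3: last upright binder of the row, next to the slumped one; its +y points along the row towards the slumped binder and the bookend. A5 ring binder, dark blue-grey board, 180 mm deep (x), 45 mm thick (y), 215 mm tall, origin at the centre of its underside; spine (-x) with white label and steel finger ring. Loose, 0.55 kg
- binder2: middle upright binder, the same kind and size, touching binder3 on that one's -y side
- binder1: first upright binder, the same kind and size; its -y cover stands against a fixed grey desktop drawer unit (340 mm deep, 260 mm wide, 252 mm tall with the papers on it) that backs the row
- bookend: black cast L, loose, 0.6 to 1 kg, axes parallel to the row. Plate 120 mm wide (x), 8 thick, 130 tall; foot 14 mm thick, 120 wide, runs away from the books. Origin on the desk under the middle of the plate's book-side face; foot's outer end at y = +100 mm. Plate starts 68 to 88 mm from the slumped binder's lower edge. Pushed low on the foot's outer end it slides with 3 to 10 N
- mug: white mug, 80 mm across, 92 mm tall, with a handle; origin at the centre of its underside. A bystander 10 cm or more beyond the end of the bookend's foot; it may have changed places with the calculator or the stapler
- calculator: grey desk calculator, 165 by 105 mm, 27 mm tall; origin at the centre of its underside; a bystander
- stapler: black stapler, 130 by 36 mm, 42 mm tall; origin at the centre of its underside; a bystander
There are look-alikes about, which are no part of the job. Leave any orange or pink look-alike of the binder1 alone.

How it is judged:
By the outcome, as a careful person would: the job done as asked, in the order asked, and still so for the second after the job is handed in, with the robot touching nothing.
It also fails if it takes over 56 s, if anything falls off the work surface, if the arm or the gripper's body presses on something with over 40 N, if the wrist force passes 120 N, or if a joint passes its speed limit or range.

ROBOT

A 7-joint arm with a two-finger parallel gripper is mounted at the origin on the work surface. World frame = base frame: x ahead of the robot, y to its left, z up, the work surface at z = 0. Lengths are in m, angles in degrees, forces in N, time in s.
With the tool pointing down it reaches from about 0.425 to 0.875 m from the base axis. Payload 4.7 kg.
Tool frame: the origin (TCP) lies between the finger pads; the fingertips stand 8 mm ahead of it and the grasp point (between the pads) lies 11 mm behind it; z points along the fingers, y is the line along which they close (so a half turn about z gives the same grasp; the last joint's range is limited). The gripper opens to 87 mm and grips with 3 to 60 N. Pads are 19 mm wide; open, the fingers measure 117 mm over their backs; the gripper's body (75 mm by 190 mm) begins 51 mm behind the grasp point.
Start: joints at [-69.666, 18.392, -4.016, 83.108, 1.295, 78.541, -3.26], TCP at [0.217, 0.613, 0.231] pointing down, gripper open.
Joint ranges: [-163.93, 163.93], [-17.29, 119.83], [-79.2, 71.16], [3.27, 140.29], [-89.18, 269.18], [5.43, 117.66], [-154.24, 154.24]. Speed limits (degrees/s): [147.25, 147.25, 180, 180, 180, 180, 180].

INTERFACE

Orientations are given as [roll, pitch, yaw] about the fixed x, y, z axes, in that order (R = Rz(yaw) Ry(pitch) Rx(roll)).
In Python, from cell import env, viewer gives the robot as it stands. The module is installed in compiled form; this text tells all that it offers.
- The arm moves only by the tool arm_command, never from a script. Its argument "series" is a list of rows, each a list of 2 entries, a list of its own where there are three numbers: the shift along the tool's x, y, z in mm, then the turn about the tool's z in rad. A call has exactly 5 rows; each row is the pose to reach, as a shift and turn from the pose commanded when the call began, along the tool's axes at that moment; what a row does not reach only later rows make up. A row lasts 1/10 s, in which the tool goes at most 50 mm and 8.59 degrees, less where a joint would pass 70% of its speed; a pose out of reach is approached as far as the arm can. A call with a gripper value outside its range is refused whole. "grip" is the gripper command: -1 is fully open, 1 is shut, values between are in proportion, set as the call begins (left out, the last holds). The fingers move at their own pace and stop on an object; "grip_force" is the grip in N (left out, the last holds). Time passes only in rows, so rows that repeat a pose let the fingers close, or fill a call up. It gives the time, the measured TCP pose, the force, the opening and the grip force at its end, in the units of the state.
- env.get_obs(): the state, without advancing time (a new reading comes with each control period).
- viewer.read_camera(name): name is "scene" or "top" or "wrist"; returns (picture, depth): 384x512x3 uint8, blue, green, red; 384x512 float32, m along the optical axis (not along the pixel's ray), 0 where there is no reading.
- viewer.calibration(name): a dict with "K" (3x3 intrinsics, pixels), "T" (4x4, takes a point from camera to world coordinates); the wrist camera has in their place "hand_eye" (4x4, takes a point from camera to tool coordinates, whose origin is the TCP and whose axes are the flange's). Camera axes: x right, y up, looking along -z (the intrinsics and any distortion apply to the point x, -y, -z); pixel columns grow to the right and rows downward; lengths in m; the calibration is good to about 2 mm. The wrist camera is an equidistant fisheye: a pixel r from the principal point sees the ray r / f radians off the axis. A picture is of the moment at which its call begins: read the wrist's pose just before it. calibration takes no time and is no camera call.
- env.sign_off(): hands the job in; it is judged then, once.
The state is a dict: "time_s": time; "qpos": joint angles; "joint_velocities": joint speeds; "effort": joint torques, N m; "tool_pos": TCP position; "tool_rot": TCP orientation; "force": force on the tool from outside, world axes, zero at the start; "wrist_torque": the same for the moment, N m; "grip_width": finger opening in m; "grasp_force": force on a finger pad.
Only numpy, scipy, OpenCV 4.12 (cv2) and the standard library are available. Lean on these libraries where they do the work, as an engineer would, in place of code of your own. Each camera call takes 0.05 s, during which the arm holds its last target. There are 200 camera calls.

## Working session

There is one attempt and no reset: what is moved stays moved. The work goes in short steps, Python scripts to look and compute and a tool call to move; the robot and the scene stay as the last step left them, time stands still between calls to the robot, and variables do not carry over. Pictures are saved under pics/ and viewed, at most 10 in all, crops included, and the job is handed in when it is done.

Besides the shell and the picture viewer there is one more tool, called by a JSON object that holds its "fn" and its "kwargs". arm_command: Moves the arm, as the interface text tells. Its arguments: {"type":"object","properties":{"series":{"type":"array"},"grip":{"type":"number"},"grip_force":{"type":"number"}},"required":["series"]}

```bash
mkdir -p pics; cat > h.py <<'E'
import numpy as np, cv2
from cell import env, viewer
def cloud(n):
    im,d=viewer.read_camera(n); c=viewer.calibration(n); K,T=np.array(c["K"]),np.array(c["T"])
    v,u=np.mgrid[:384,:512]
    p=np.stack([(u-K[0,2])/K[0,0]*d,-(v-K[1,2])/K[1,1]*d,-d],-1)
    w=p@T[:3,:3].T+T[:3,3]; w[d==0]=np.nan
    return im,w
E
python3 - <<'E'
from h import *
o=env.get_obs(); print({k:np.round(o[k],3) for k in o})
for n in("scene","top"):
    im,w=cloud(n); np.save(n+".npy",w); cv2.imwrite(f"pics/{n}0.png",cv2.resize(im,(800,600))); print(n,viewer.calibration(n).keys(),np.round(viewer.calibration(n)["T"],2).tolist())
E
```

```text
{'time_s': np.float64(0.0), 'qpos': array([-69.667,  18.438,  -4.018,  83.175,   1.294,  78.541,  -3.259]), 'joint_velocities': array([0.065, 0.02 , 0.055, 0.012, 0.003, 0.078, 0.054]), 'effort': array([-0.0000e+00, -4.9128e+01, -4.0400e-01, -3.1253e+01, -6.4000e-02,
        4.4000e-02,  0.0000e+00]), 'tool_pos': array([0.217, 0.612, 0.229]), 'tool_rot': array([-1.79891e+02,  4.00000e-03,  1.60479e+02]), 'force': array([ 0.405,  1.075, -0.098]), 'wrist_torque': array([ 0.037,  0.043, -0.055]), 'grasp_force': np.float64(0.0), 'grip_width': np.float64(0.087)}
scene dict_keys(['K', 'T']) [[0.88, -0.45, 0.15, 0.73], [0.48, 0.84, -0.27, -0.34], [-0.01, 0.31, 0.95, 1.25], [0.0, 0.0, 0.0, 1.0]]
top dict_keys(['K', 'T']) [[-0.01, 1.0, -0.06, 0.44], [-1.0, -0.01, 0.0, 0.0], [0.0, 0.06, 1.0, 1.49], [0.0, 0.0, 0.0, 1.0]]
```

View pics/scene0.png

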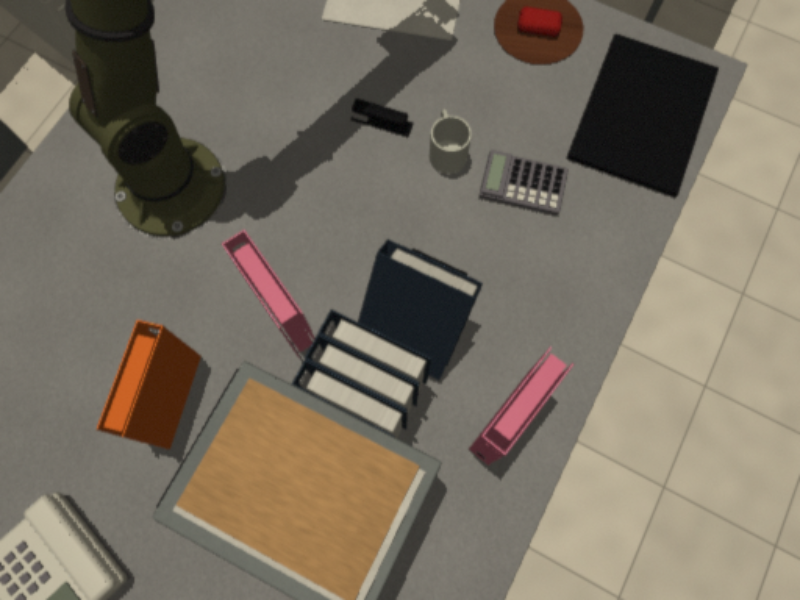

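View pics/top0.png

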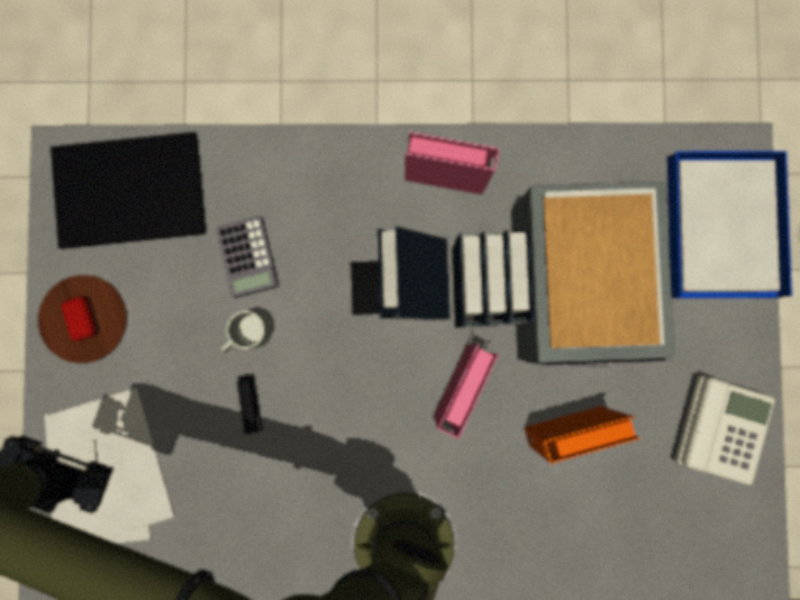

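The top view shows the row at px (455–530, 230–325). The slumped binder is at (380–450, 228–320) and the bookend foot sticks out at (350–380, 262–314). Mug, calculator and stapler sit at (245,330), (248,257) and (250,403). The pink binders are near the row.

```bash
python3 - <<'E'
from h import *
w=np.load("top.npy").reshape(-1,3); s=np.load("scene.npy").reshape(-1,3)
w=w[np.isfinite(w[:,0])]
def box(a,x0,x1,y0,y1,z0,z1):
    return a[(a[:,0]>x0)&(a[:,0]<x1)&(a[:,1]>y0)&(a[:,1]<y1)&(a[:,2]>z0)&(a[:,2]<z1)]
W=np.load("top.npy")
def px(u,v): return np.round(W[int(v*.64),int(u*.64)],3)
for n,u,v in [("foot",365,275),("foot outer",355,305),("slump pages",389,260),("slump face",425,280),("b3 top",470,270),("b2",495,270),("b1",518,270),("drawer",600,270),("mug",245,330),("pinkfar",450,150),("pinknear",465,385),("desk",330,280)]: print(n,px(u,v))
f=box(w,.45,.85,.0,.2,.006,.022)
r=cv2.minAreaRect((f[:,:2]*1000).astype(np.float32)); print("foot z",np.median(f[:,2]),len(f),np.round(cv2.boxPoints(r)).tolist())
# row tops
t=box(w,.45,.85,-.25,-.02,.195,.235)
r=cv2.minAreaRect((t[:,:2]*1000).astype(np.float32)); print("row",np.median(t[:,2]),np.round(cv2.boxPoints(r)).tolist(),r)
# slumped: all points y -.1...08, z>.05
for a,n in((w,"top"),(s,"scene")):
  b=box(a,.45,.85,-.11,.12,.025,.26)
  for zl in np.arange(.03,.26,.02):
    c=b[abs(b[:,2]-zl)<.01]
    if len(c)>5: print(n,round(zl,2),len(c),"y",np.round(np.percentile(c[:,1],[1,10,50,90,99]),3),"x",np.round(np.percentile(c[:,0],[1,99]),3))
E
```

```text
foot [0.593 0.082 0.016]
foot outer [0.527 0.104 0.014]
slump pages [0.606 0.027 0.187]
slump face [ 0.573 -0.05   0.113]
b3 top [ 0.584 -0.131  0.211]
b2 [ 0.584 -0.18   0.211]
b1 [ 0.583 -0.225  0.213]
drawer [ 0.578 -0.374  0.252]
mug [0.473 0.352 0.006]
pinkfar [ 0.818 -0.097  0.213]
pinknear [ 0.361 -0.12   0.206]
desk [ 0.585  0.162 -0.008]
foot z 0.013041567167454415 750 [[450.0, 6.0], [849.0, 4.0], [850.0, 198.0], [451.0, 200.0]]
row 0.2093181212804811 [[448.0, -128.0], [504.0, -318.0], [899.0, -201.0], [843.0, -11.0]] ((673.5203857421875, -164.54708862304688), (412.0126953125, 198.6732635498047), 16.51834487915039)
top 0.03 153 y [-0.106 -0.105 -0.099 -0.051 -0.015] x [0.497 0.811]
top 0.05 214 y [-0.105 -0.096 -0.089 -0.048 -0.013] x [0.493 0.811]
top 0.07 227 y [-0.103 -0.084 -0.076 -0.054 -0.014] x [0.493 0.811]
top 0.09 244 y [-0.105 -0.074 -0.065 -0.057 -0.014] x [0.497 0.811]
top 0.11 240 y [-0.103 -0.062 -0.053 -0.044 -0.014] x [0.495 0.811]
top 0.13 263 y [-0.106 -0.06  -0.04  -0.033  0.012] x [0.495 0.811]
top 0.15 283 y [-0.099 -0.047 -0.028 -0.02   0.025] x [0.493
[... 210 characters left out ...]
]
scene 0.03 46 y [-0.101 -0.098 -0.093 -0.045 -0.021] x [0.651 0.815]
scene 0.05 71 y [-0.1   -0.089 -0.082 -0.055 -0.028] x [0.524 0.814]
scene 0.07 361 y [-0.085 -0.079 -0.074 -0.068 -0.023] x [0.496 0.807]
scene 0.09 406 y [-0.073 -0.068 -0.062 -0.056 -0.01 ] x [0.496 0.808]
scene 0.11 424 y [-0.072 -0.056 -0.049 -0.043 -0.014] x [0.496 0.81 ]
scene 0.13 432 y [-0.091 -0.043 -0.037 -0.031  0.002] x [0.496 0.838]
scene 0.15 487 y [-0.092 -0.032 -0.025 -0.018  0.029] x [0.495 0.846]
scene 0.17 671 y [-0.091 -0.018 -0.01   0.042  0.046] x [0.494 0.842]
scene 0.19 1007 y [-0.08  -0.005  0.008  0.042  0.047] x [0.493 0.841]
scene 0.21 752 y [-0.109 -0.098 -0.051  0.009  0.013] x [0.5   0.847]
```

```bash
python3 - <<'E'
import cv2
im=cv2.imread("pics/top0.png"); cv2.imwrite("pics/c1.png",cv2.resize(im[190:460,330:550],None,fx=2.2,fy=2.2,interpolation=cv2.INTER_CUBIC))
E
```

```text
(no output)
```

View pics/c1.png

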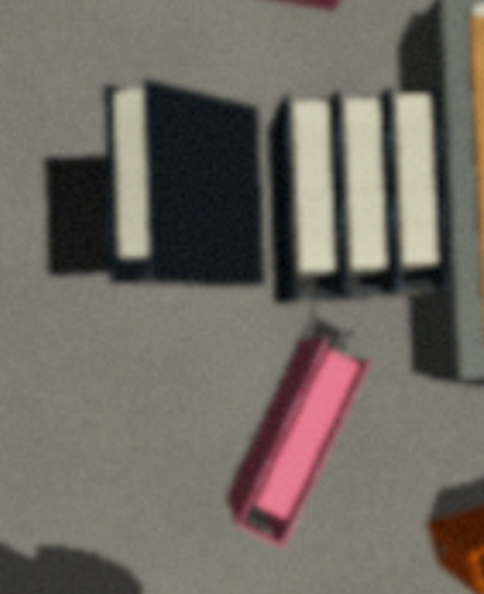

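```bash
python3 - <<'E'
from h import *
c=viewer.calibration("top");K,T=np.array(c["K"]),np.array(c["T"])
def ray(cx,cy,z):
    u,v=(330+cx/2.2)*.64,(190+cy/2.2)*.64
    d=T[:3,:3]@np.array([(u-K[0,2])/K[0,0],-(v-K[1,2])/K[1,1],-1]); o=T[:3,3]
    return np.round((o+d*(z-o[2])/d[2])[:2],4)
for n,a in {"foot outer":(47,157,.014),"foot outer b":(47,273,.014),"sl +ytop far":(106,88,.186),"sl +ytop near":(111,280,.186),"sl -ytop far":(148,82,.209),"sl -ytop near":(152,282,.209),
 "b3 far +y":(291,98,.215),"b3 near +y":(299,298,.215),"b1 far -y":(433,92,.215),"b1 near -y":(445,293,.215),"b2/3 far":(336,95,.215),"b2/3 near":(346,297,.215)}.items(): print(n,ray(*a))
for n in("top","scene"):
    w=np.load(n+".npy").reshape(-1,3)
    def box(x0,x1,y0,y1,z0,z1): return w[(w[:,0]>x0)&(w[:,0]<x1)&(w[:,1]>y0)&(w[:,1]<y1)&(w[:,2]>z0)&(w[:,2]<z1)]
    b=box(.5,.67,-.08,-.015,.07,.16)
    for i in range(4):
        A=np.c_[b[:,0],b[:,2],np.ones(len(b))]; k=np.linalg.lstsq(A,b[:,1],rcond=None)[0]; b=b[abs(A@k-b[:,1])<.008]
    print(n,"slump face dy/dx,dy/dz,y0",k, "lean",np.degrees(np.arctan(k[1])),"yaw",-np.degrees(np.arctan(k[0])),len(b))
    f=box(.5,.72,.05,.13,.006,.022); print("foot",np.round(np.percentile(f,[1,3,50,97,99],axis=0),3).tolist())
    t=box(.48,.7,-.26,-.09,.200,.23); print("row tops",np.round(np.percentile(t,[1,3,50,97,99],axis=0),3).tolist())
E
```

```text
foot outer [0.6242 0.1109]
foot outer b [0.506 0.111]
sl +ytop far [0.6651 0.0449]
sl +ytop near [0.4918 0.0411]
sl -ytop far [0.6664 0.0069]
sl -ytop near [0.4889 0.0044]
b3 far +y [ 0.6504 -0.1191]
b3 near +y [ 0.474  -0.1243]
b1 far -y [ 0.6551 -0.2445]
b1 near -y [ 0.4776 -0.2522]
b2/3 far [ 0.6529 -0.1589]
b2/3 near [ 0.4746 -0.1654]
top slump face dy/dx,dy/dz,y0 [ 0.03125628  0.62107379 -0.13893825] lean 31.84333224202692 yaw -1.790270006971155 822
foot [[0.509, 0.051, 0.006], [0.511, 0.051, 0.007], [0.568, 0.082, 0.014], [0.625, 0.111, 0.02], [0.654, 0.117, 0.021]]
row tops [[0.483, -0.255, 0.201], [0.492, -0.253, 0.203], [0.575, -0.189, 0.21], [0.652, -0.119, 0.22], [0.663, -0.116, 0.227]]
scene slump face dy/dx,dy/dz,y0 [ 0.03024428  0.62141516 -0.13561177] lean 31.85744436888742 yaw -1.732341677404849 1742
foot [[0.509, 0.1, 0.006], [0.51, 0.108, 0.006], [0.568, 0.111, 0.013], [0.674, 0.117, 0.017], [0.709, 0.128, 0.018]]
row tops [[0.482, -0.249, 0.201], [0.486, -0.244, 0.203], [0.575, -0.183, 0.209], [0.65, -0.117, 0.216], [0.655, -0.114, 0.217]]
```

{"fn": "arm_command", "kwargs": {"series": [[[-38,-27,0],0.12],[[-76,-54,0],0.24],[[-114,-81,0],0.36],[[-152,-108,0],0.48],[[-190,-135,0],0.6]], "grip": -0.2, "grip_force": 20}}

```text
time_s: 0.6
tool_pos: [0.3519, 0.42, 0.2302]
tool_rot: [-180.0, 0.0, 125.8]
force: [0.9, 1.4, -0.6]
grip_width: 0.0562
grasp_force: 0.0
```

{"fn": "arm_command", "kwargs": {"series": [[[-47,1,0],0.12],[[-94,2,0],0.24],[[-141,3,0],0.36],[[-188,4,0],0.48],[[-235,4,0],0.596]]}}

```text
time_s: 1.1
tool_pos: [0.4936, 0.2326, 0.2304]
tool_rot: [-180.0, -0.0, 91.7]
force: [0.3, 0.5, -0.4]
grip_width: 0.0525
grasp_force: 0.0
```

{"fn": "arm_command", "kwargs": {"series": [[[-36,25,10],0],[[-75,50,25],0],[[-115,70,40],0],[[-140,80,57],0],[[-150,80,57],0]]}}

```text
time_s: 1.6
tool_pos: [0.5773, 0.0826, 0.1707]
tool_rot: [-179.8, 0.2, 91.6]
force: [0.2, -0.1, -0.1]
grip_width: 0.0522
grasp_force: 0.0
```

```bash
python3 - <<'E'
from h import *
o=env.get_obs(); print(o["tool_pos"],o["tool_rot"])
im,w=cloud("top"); cv2.imwrite("pics/t2.png",cv2.resize(im[110:250,180:370],None,fx=4,fy=4,interpolation=cv2.INTER_CUBIC))
E
```

```text
[0.57728603 0.0825801  0.17073429] [-179.75077062    0.18577431   91.62965603]
```

View pics/t2.png

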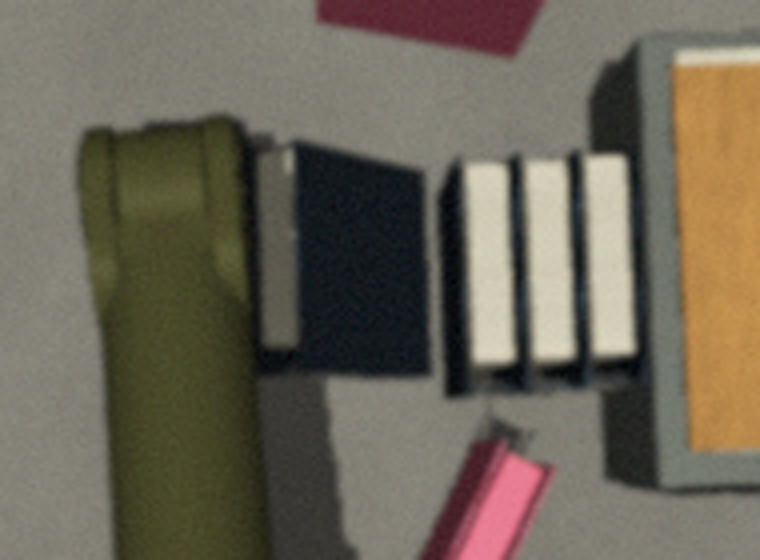

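The gripper is beside the slumped binder's overhanging top edge, at px (255, 260). The binder and row are undisturbed, so I start pushing.

{"fn": "arm_command", "kwargs": {"series": [[[-12,0,0],0],[[-22,0,0],0],[[-29,0,0],0],[[-36,0,0],0],[[-43,0,0],0]]}}

```text
time_s: 2.15
tool_pos: [0.5797, 0.045, 0.1743]
tool_rot: [179.9, -0.1, 92.0]
force: [-0.2, 1.5, 2.5]
grip_width: 0.0522
grasp_force: 0.7
```

{"fn": "arm_command", "kwargs": {"series": [[[-6,0,0],0],[[-12,0,0],0],[[-18,0,0],0],[[-24,0,0],0],[[-30,0,0],0]]}}

```text
time_s: 2.65
tool_pos: [0.5804, 0.0134, 0.1734]
tool_rot: [-180.0, 0.0, 91.9]
force: [0.1, 0.3, 0.2]
grip_width: 0.0519
grasp_force: 0.2
```

{"fn": "arm_command", "kwargs": {"series": [[[-4,0,0],0],[[-9,0,0],0],[[-14,0,0],0],[[-19,0,0],0],[[-23,0,0],0]]}}

```text
time_s: 3.15
tool_pos: [0.5812, -0.0095, 0.1735]
tool_rot: [180.0, 0.0, 91.9]
force: [0.4, -0.8, 0.4]
grip_width: 0.0526
grasp_force: 0.0
```

{"fn": "arm_command", "kwargs": {"series": [[[-3,0,0],0],[[-6,0,0],0],[[-9,0,0],0],[[-12,0,0],0],[[-15,0,0],0]]}}

```text
time_s: 3.65
tool_pos: [0.5818, -0.0239, 0.1736]
tool_rot: [180.0, -0.0, 92.0]
force: [0.3, 0.1, -1.0]
grip_width: 0.0524
grasp_force: 0.0
```

```bash
python3 - <<'E'
from h import *
im,w=cloud("scene"); cv2.imwrite("pics/s3.png",cv2.resize(im[120:310,170:340],None,fx=3.1,fy=3.1,interpolation=cv2.INTER_CUBIC))
E
```

```text
(no output)
```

View pics/s3.png

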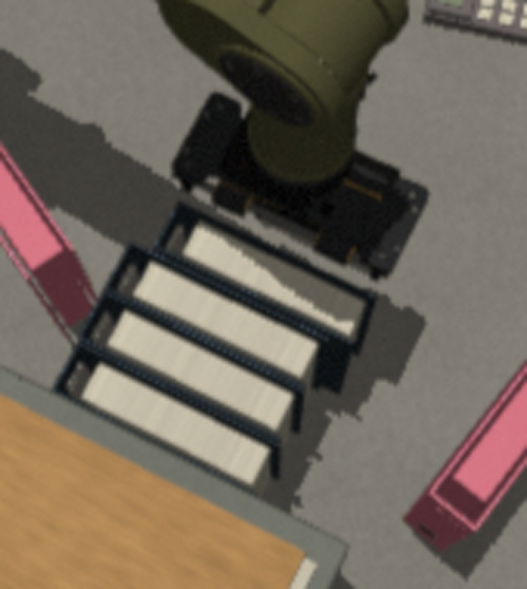

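The binder now looks upright next to the row, with its top at px (185–375, 205–350). I check this with depth.

```bash
cat > m.py <<'E'
from h import *
im,w=cloud("scene"); w=w.reshape(-1,3)
t=w[(w[:,0]>.47)&(w[:,0]<.68)&(w[:,1]>-.27)&(w[:,1]<-.03)&(w[:,2]>.195)&(w[:,2]<.235)]
v=t[:,1]-.03*(t[:,0]-.57)
for a in np.arange(-.26,-.04,.01):
    c=t[(v>a)&(v<a+.01)]
    if len(c)>5: print(round(a,3),len(c),np.round(np.median(c[:,2]),4),np.round(np.percentile(c[:,0],[3,97]),3))
print(np.percentile(v,[99,99.8]))
E
python3 m.py
```

```text
-0.26 250 0.233 [0.478 0.675]
-0.25 182 0.2099 [0.487 0.654]
-0.24 269 0.2083 [0.486 0.652]
-0.23 266 0.2085 [0.486 0.651]
-0.22 208 0.2082 [0.485 0.653]
-0.21 254 0.2135 [0.485 0.657]
-0.2 245 0.2085 [0.483 0.649]
-0.19 262 0.2084 [0.482 0.649]
-0.18 259 0.2083 [0.482 0.648]
-0.17 241 0.2099 [0.482 0.652]
-0.16 213 0.2094 [0.481 0.647]
-0.15 246 0.2081 [0.48  0.646]
-0.14 255 0.2081 [0.48  0.646]
-0.13 187 0.2084 [0.479 0.646]
-0.12 326 0.2119 [0.487 0.666]
-0.11 212 0.2069 [0.498 0.664]
-0.1 252 0.2084 [0.498 0.663]
-0.09 245 0.2085 [0.498 0.663]
-0.08 277 0.2078 [0.498 0.666]
-0.07 35 0.2139 [0.502 0.669]
[-0.07021409 -0.06829344]
```

{"fn": "arm_command", "kwargs": {"series": [[[25,0,0],0],[[65,-5,0],0],[[110,-13,0],0],[[150,-13,0],0],[[174,-13,0],0]]}}

```text
time_s: 4.25
tool_pos: [0.5619, 0.1545, 0.1736]
tool_rot: [-180.0, -0.1, 92.2]
force: [-0.3, 0.4, 0.9]
grip_width: 0.0523
grasp_force: 0.0
```

```bash
cat > b.py <<'E'
from h import *
o=env.get_obs(); print(o["tool_pos"],o["tool_rot"])
im,w=cloud("scene"); f=w[...,2]
m=(w[...,0]>.48)&(w[...,0]<.68)&(w[...,1]>-.06)&(w[...,1]<.125)
for z0,z1 in((.006,.022),(.12,.14)):
    p=w[m&(f>z0)&(f<z1)]; print(z0,len(p),np.round(np.percentile(p,[2,50,98],axis=0),3).tolist())
im,w=cloud("scene"); cv2.imwrite("pics/s4.png",cv2.resize(im[90:290,190:350],None,fx=3,fy=3,interpolation=cv2.INTER_CUBIC))
E
python3 b.py
```

```text
[0.56185627 0.15445908 0.17360371] [-1.79992641e+02 -1.18519704e-01  9.22218822e+01]
0.006 732 [[0.51, 0.014, 0.007], [0.57, 0.083, 0.013], [0.626, 0.113, 0.019]]
0.12 154 [[0.512, 0.013, 0.121], [0.57, 0.017, 0.128], [0.627, 0.022, 0.132]]
```

View pics/s4.png

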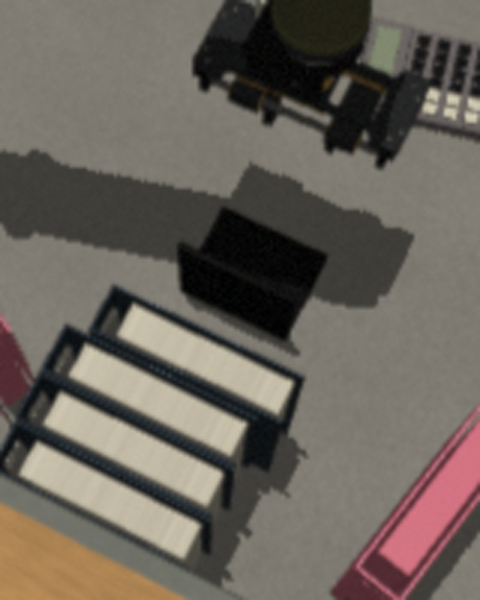

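The binder stands upright and free, at px (90–300, 290–430). The bookend (180–325, 210–340) is loose and square to the row. Next I lower the fingers behind its foot.

{"fn": "arm_command", "kwargs": {"series": [[[0,4,40],0.005],[[0,4,85],0.005],[[0,4,125],0.005],[[0,4,150],0.005],[[0,4,160],0.005]]}}

```text
time_s: 4.85
tool_pos: [0.5649, 0.1479, 0.0106]
tool_rot: [-179.7, 0.1, 91.6]
force: [-0.1, -0.2, -0.3]
grip_width: 0.0521
grasp_force: 0.0
```

{"fn": "arm_command", "kwargs": {"series": [[[-5,0,0],0],[[-13,0,0],0],[[-21,0,0],0],[[-29,0,0],0],[[-35,0,0],0]]}}

```text
time_s: 5.35
tool_pos: [0.5692, 0.1172, 0.0156]
tool_rot: [179.8, -0.3, 91.7]
force: [-0.3, 7.4, 1.8]
grip_width: 0.0519
grasp_force: 3.4
```

{"fn": "arm_command", "kwargs": {"series": [[[-6,0,1],0],[[-12,0,2],0],[[-18,0,2],0],[[-24,0,2],0],[[-30,0,2],0]]}}

```text
time_s: 5.85
tool_pos: [0.5715, 0.0911, 0.0152]
tool_rot: [179.6, -0.5, 91.8]
force: [-0.6, 11.1, 9.3]
grip_width: 0.0519
grasp_force: 5.8
```

{"fn": "arm_command", "kwargs": {"series": [[[-6,0,0],0],[[-12,0,0],0],[[-18,0,0],0],[[-24,0,0],0],[[-30,0,0],0]]}}

```text
time_s: 6.35
tool_pos: [0.5726, 0.0612, 0.0152]
tool_rot: [179.6, -0.5, 91.8]
force: [-0.8, 11.9, 9.1]
grip_width: 0.0525
grasp_force: 6.0
```

```bash
sed -i 's/s4/s5/; s/<.125/<.08/' b.py; python3 b.py; python3 m.py | tail -9
```

```text
[0.57256616 0.06117387 0.01524726] [179.60974203  -0.5096372   91.83800851]
0.006 737 [[0.513, -0.011, 0.008], [0.571, 0.016, 0.013], [0.629, 0.046, 0.018]]
0.12 183 [[0.485, -0.044, 0.12], [0.597, 0.041, 0.122], [0.664, 0.078, 0.131]]
-0.14 252 0.2083 [0.48  0.646]
-0.13 215 0.2082 [0.479 0.645]
-0.12 322 0.2106 [0.485 0.664]
-0.11 206 0.2079 [0.499 0.664]
-0.1 236 0.2082 [0.498 0.664]
-0.09 248 0.2082 [0.497 0.663]
-0.08 174 0.208 [0.497 0.66 ]
-0.07 182 0.21 [0.503 0.669]
[-0.06846256 -0.06703481]
```

{"fn": "arm_command", "kwargs": {"series": [[[-4,0,-2],0],[[-8,0,-2],0],[[-12,0,-2],0],[[-15,0,-2],0],[[-18,0,-2],0]]}}

```text
time_s: 7.0
tool_pos: [0.5712, 0.0426, 0.0152]
tool_rot: [179.8, -0.5, 91.8]
force: [-1.4, 15.0, 3.8]
grip_width: 0.052
grasp_force: 8.0
```

{"fn": "arm_command", "kwargs": {"series": [[[-1,0,0],0],[[-2,0,0],0],[[-3,0,0],0],[[-4,0,0],0],[[-5,0,0],0]]}}

```text
time_s: 7.5
tool_pos: [0.5711, 0.0421, 0.0152]
tool_rot: [179.9, -0.7, 91.9]
force: [-0.5, 20.1, 3.3]
grip_width: 0.0525
grasp_force: 10.1
```

```bash
sed -i 's/s5/s6/; s/<.08/<.06/' b.py; python3 b.py; python3 m.py | tail -9
```

```text
[0.57114757 0.04207504 0.01523052] [179.8612276   -0.72939566  91.90433336]
0.006 550 [[0.513, -0.016, 0.007], [0.569, 0.004, 0.013], [0.628, 0.028, 0.018]]
0.12 179 [[0.481, 0.006, 0.12], [0.582, 0.026, 0.121], [0.664, 0.058, 0.132]]
-0.15 254 0.2081 [0.48  0.647]
-0.14 247 0.2079 [0.48  0.647]
-0.13 196 0.208 [0.479 0.645]
-0.12 292 0.2124 [0.485 0.668]
-0.11 254 0.2076 [0.499 0.664]
-0.1 240 0.2083 [0.498 0.663]
-0.09 247 0.2081 [0.498 0.663]
-0.08 267 0.2086 [0.497 0.666]
[-0.07204422 -0.07031037]
```

View pics/s6.png

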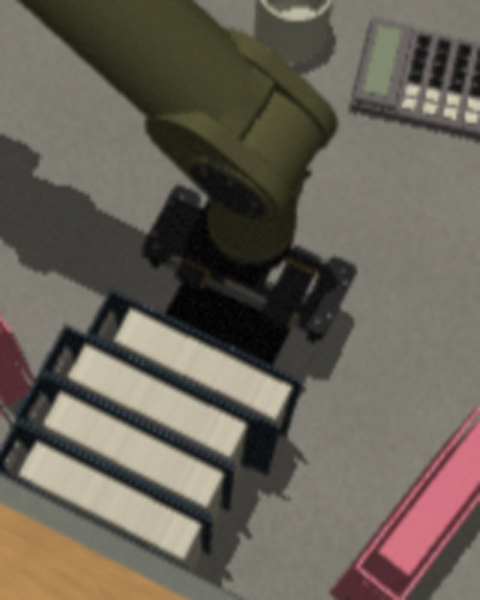

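The force rose to 20 N with no further motion, so bookend, binder and row are all in contact. I back off gently and check.

{"fn": "arm_command", "kwargs": {"series": [[[2,0,0],0],[[5,0,0],0],[[10,0,0],0],[[22,0,0],0],[[40,0,0],0]]}}

```text
time_s: 8.15
tool_pos: [0.5691, 0.0695, 0.0137]
tool_rot: [180.0, 0.1, 91.5]
force: [-0.5, -0.0, 0.4]
grip_width: 0.052
grasp_force: 0.0
```

{"fn": "arm_command", "kwargs": {"series": [[[25,0,-15],0],[[50,0,-45],0],[[70,0,-85],0],[[75,0,-125],0],[[75,0,-150],0]]}}

```text
time_s: 8.65
tool_pos: [0.5679, 0.1477, 0.1666]
tool_rot: [179.8, -0.0, 91.7]
force: [0.1, -0.0, 0.4]
grip_width: 0.0518
grasp_force: 0.0
```

{"fn": "arm_command", "kwargs": {"series": [[[10,0,-15],0],[[40,0,-30],0],[[80,0,-30],0],[[110,0,-30],0],[[120,0,-30],0]]}}

```text
time_s: 9.15
tool_pos: [0.5616, 0.2713, 0.1921]
tool_rot: [-179.9, -0.0, 91.9]
force: [0.0, -0.1, -0.2]
grip_width: 0.0521
grasp_force: 0.0
```

```bash
sed -i 's/s6/s7/; s/<.06/<.06/' b.py; python3 b.py; python3 m.py | tail -9; python3 - <<'E'
from h import *
im,w=cloud("top"); cv2.imwrite("pics/t7.png",cv2.resize(im[110:250,180:370],None,fx=4,fy=4,interpolation=cv2.INTER_CUBIC))
E
```

```text
[0.56162276 0.27126824 0.19214358] [-1.79869684e+02 -3.41778370e-02  9.19453880e+01]
0.006 589 [[0.511, -0.016, 0.008], [0.57, 0.006, 0.013], [0.627, 0.029, 0.017]]
-0.15 255 0.2084 [0.48  0.646]
-0.14 249 0.2083 [0.48  0.647]
-0.13 190 0.2083 [0.48  0.646]
-0.12 292 0.2125 [0.486 0.668]
-0.11 246 0.2075 [0.519 0.664]
-0.1 249 0.2081 [0.498 0.664]
-0.09 240 0.2084 [0.498 0.663]
-0.08 275 0.2085 [0.498 0.667]
[-0.0718066 -0.0705518]Traceback (most recent call last):
  File "b.py", line 6, in <module>
    p=w[m&(f>z0)&(f<z1)]; print(z0,len(p),np.round(np.percentile(p,[2,50,98],axis=0),3).tolist())
                                                   ~~~~~~~~~~~~~^^^^^^^^^^^^^^^^^^^^
    return _quantile_unchecked(
        a, q, axis, out, overwrite_input, method, keepdims, weights)
    return _ureduce(a,
                    func=_quantile_ureduce_func,
    ...<5 lines>...
                    overwrite_input=overwrite_input,
                    method=method)
    r = func(a, **kwargs)
    result = _quantile(arr,
                       quantiles=q,
    ...<2 lines>...
                       out=out,
                       weights=wgt)
    slices_having_nans = np.isnan(arr[-1, ...])
                                  ~~~^^^^^^^^^
IndexError: index -1 is out of bounds for axis 0 with size 0
```

View pics/t7.png

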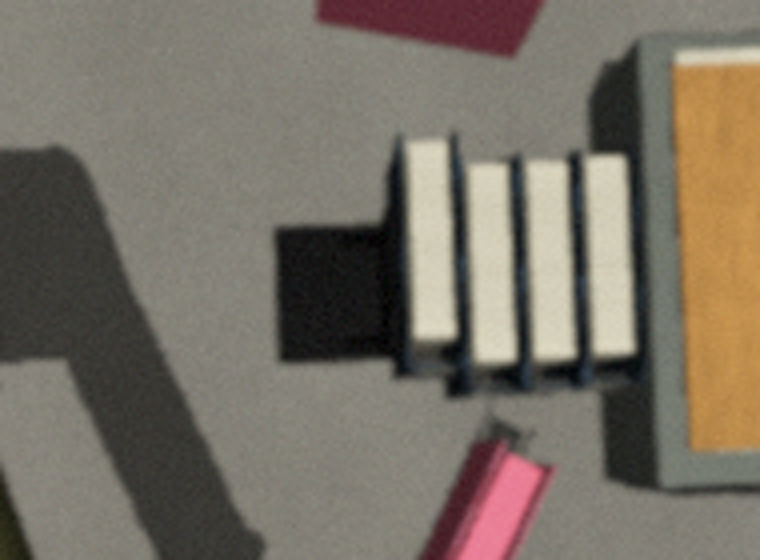

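The top view shows the binder flush with the row at px (400–460, 135–375), evenly spaced and upright. The bookend foot (275–395, 228–360) is square behind it. Foot's outer end is at y = 0.029 m, which puts the plate face at −0.071 m, matching the binder's cover. I hand it in.

```bash
python3 -c "
from cell import env
print(env.sign_off())"
```

```text
the job is handed in; nothing more can be done
None
```

The slumped binder stands upright in the row again, the bookend holds it snugly and squarely, and the job was handed in at about 9.5 s of robot time (no verdict was returned).

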